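# Seat the bag-guide foot in its retaining block

### The job

Take the orange bag-guide foot out of the changeover tray, set it flat on the machine bed in front of the retaining block, and slide its toe under the yellow overhang until it is fully home against the stop hidden inside, so that the stop's little spring pin is pushed in all the way. The stop has been set differently for every format, so feel for it and push gently: never jam the foot into the block or ram the stop. Let go of the foot and leave the blue foot and all other things where they are.

Things in the scene. Friction and masses are not known exactly. Their poses are not given: they have to be found in the camera images.
- foot_grip (a point): centre of the orange fin of the loose guide foot (0.3 to 0.65 kg), half-way up: 46 mm above the sole's underside, 41 mm behind the sole's middle. It is 34 mm (x) x 16 mm (y), from 12 to 80 mm above the underside; grip it across its 16 mm (y), from above, behind the black guide plate (6 x 44 mm, as tall) that closes its front. x points along the sole to the toe, the long bare end, z up. It starts in the tray, on its 4 mm floor
- foot_toe (a point): middle of the front edge of the foot's toe, at the underside: 101 mm ahead (x) of foot_grip and 46 mm below it; same axes. The sole is a flat steel plate 120 long (x) x 50 wide (y) x 12 mm thick, the fin standing on its rear half
- retainer: steel retaining block with a yellow roof, fixed on the bed: 93 mm wide (y), 100 mm deep (x), 28 mm high. Origin at the middle of the pocket's mouth, on the bed's surface; x points into the pocket (the way to slide the foot), z up
- mouth (a point): same point and axes as retainer. The pocket is 53 mm wide (y) and 14.5 mm high from the bed to the roof's underside; at the mouth its side walls and the roof's lip are rounded (8 and 7 mm radius) as a lead-in. Inside, out of sight, sits a firm stop whose face lies 25 to 65 mm from the mouth, different every time and not measured
- seat_pin (a joint): spring pin in the middle of the hidden stop's face, pressed in by the foot's toe: 0 = out (3 mm proud of the stop), 0.003 = flush with the stop, foot home. Its spring is weak (0.2 to 0.5 N), too weak to push the foot back when let go; a push of 5 to 10 N on the foot overcomes friction and seats it, and the stop is not to be loaded beyond about 15 N
- bed: fixed aluminium plate 300 x 420 mm, 10 mm thick, on which the block stands; its top is 10 mm above the table; origin under its centre
- tray: fixed grey shallow tray 300 x 200 mm, walls 14 mm high, floor 4 mm thick, holding the two feet; origin under its centre
- wide_foot: the other guide foot, with a blue fin and a wider sole (66 mm), otherwise the same; it does not fit; beside the orange one in the tray, either side; origin under the middle of its sole; leave it alone
- wrench: loose open-ended wrench, 190 mm long, lying flat; leave alone
- nozzle: loose steel filling nozzle, 40 mm across, 80 mm tall, standing; origin under its centre; leave alone
- oil: loose amber bottle with a red cap, 48 mm across, 130 mm tall, standing; origin under its centre; leave alone
- collar: loose steel collar, 52 mm across, 16 mm tall, lying flat; origin under its centre; leave alone
- wing_nut: loose dark wing nut, 68 mm across, 18 mm tall; origin under its centre; leave alone
Mind the look-alikes: they are no part of the job. Leave any pink or turquoise look-alike of the part that bears foot_grip alone.

How it is judged:
On the way:
1. the orange foot's toe is under the overhang, the sole flat on the bed and square to the pocket (x of foot_toe in the frame of retainer above 0.012 m and angle between foot_grip's own z axis and vertical below 0.04 rad and angle between the x axis of foot_grip and the x axis of retainer, either way round below 0.07 rad and y of foot_toe in the frame of retainer between -0.004 and 0.004 m and z of foot_toe in the frame of retainer below 0.003 m), for 0.1 s.
At the end, for the whole second after the job is handed in: The orange foot stands flat on the bed in the pocket (tilt under 0.04 rad, toe under 3 mm above the bed), square within 0.07 rad, within 4 mm of the middle line, home within 1.5 mm of the stop (seat pin pressed in over 1.5 of 3 mm), at rest and released by the fingers (value of joint seat_pin above 0.0015 m and x of foot_toe in the frame of retainer above 0.021 m and angle between foot_grip's own z axis and vertical below 0.04 rad and angle between the x axis of foot_grip and the x axis of retainer, either way round below 0.07 rad and y of foot_toe in the frame of retainer between -0.004 and 0.004 m and z of foot_toe in the frame of retainer below 0.003 m and linear speed of foot below 0.01 m/s and contact force between the fingers and foot below 0.05 N); the robot touches nothing.
It fails at once if the foot is pressed against the retaining block or its stop with more than 18 N (contact force between foot and retainer above 18 N).
It fails at once if the robot presses on the retaining block with more than 15 N (contact force between any of the fingers, the arm and retainer above 15 N).
It fails at once if the blue foot or another loose thing is moved by more than 25 mm (distance of any of wide_foot, wrench, nozzle, oil, collar, wing_nut from where it was at the start of the episode above 0.025 m).
It also fails if it takes over 48 s, if anything falls off the work surface, if the arm or the gripper's body presses on something with over 40 N, if the wrist force passes 120 N, or if a joint passes its speed limit or range.

### The arm

A 6-joint arm with a two-finger parallel gripper is mounted at the origin on the work surface. World frame = base frame: x ahead of the robot, y to its left, z up, the work surface at z = 0. Lengths are in m, angles in rad, forces in N, time in s.
With the tool pointing down it reaches from about 0.35 to 0.975 m from the base axis. Payload 4.9 kg.
Tool frame: the origin (TCP) lies where the fingers leave the gripper's body, on its centre line; the fingertips stand 73 mm ahead of it and the grasp point (between the pads) lies 54 mm ahead of it; z points along the fingers, y is the direction in which the jaws open and shut (so a half turn about z gives the same grasp; the last joint's range is limited). The gripper opens to 85 mm and grips with 20 to 120 N. Pads are 22 mm wide; open, the fingers measure 114 mm over their backs; the gripper's body (76 mm by 85 mm) begins 54 mm behind the grasp point. The pads swing forward as they close: fully open they stand 13 mm farther back than shut.
Start: joints at [1.192, 0.053, 1.613, -0, 1.476, -0.119], TCP at [0.161, 0.604, 0.304] pointing down, gripper open.
Joint ranges: [-3.01, 3.01], [-1.01, 2.22], [0.06, 2.58], [-1.02, 4.17], [0.09, 2.62], [-3.14, 3.14]. Speed limits (rad/s): [2.57, 2.57, 3.14, 3.14, 3.14, 3.14].

### API

Orientations are given as a rotation vector (axis times angle).
In Python, from station import monitor, vision, workorder gives the robot as it stands.
- The arm moves only by the tool arm_command, never from a script. Its argument "rows" is text: rows parted by semicolons, each of 6 numbers parted by spaces: the shift along the world's x, y, z in mm, then the turn, a rotation vector about the world's x, y, z in degrees. In form: tx ty tz wx wy wz; .... A call has 1 to 12 rows; each row is the pose to reach, as a shift and turn from the pose measured when the call began; what a row does not reach only later rows make up. A row lasts 1/8 s, in which the tool goes at most 62.5 mm and 10.7 degrees, less where a joint would pass 70% of its speed; a pose out of reach is approached as far as the arm can. A call with a gripper value outside its range is refused whole. "jaw" is the opening, from 0 (shut) to 1 (fully open), set as the call begins (left out, the last holds). The fingers move at their own pace and stop on an object; "squeeze" is the grip in N (left out, the last holds). Time passes only in rows, so rows that repeat a pose let the fingers close. It gives the time, the measured TCP pose, the force and the opening at its end, in the units of the state.
- monitor.get_obs(): the state, without advancing time (a new reading comes with each control period).
- vision.get_image(name): name is "side" or "top" or "wrist"; returns a dict with "frame" (420x560x3 uint8, red, green, blue), "vfov" (degrees; the focal length in pixels is half the picture's height over the tangent of half this angle, whatever the lens; pixels are square), "cx", "cy" (the principal point, pixels), "R" (3x3) and "t" (3): a world point X has camera coordinates R X + t; the wrist camera has in their place "T_tool_cam" (4x4, takes a point from camera to tool coordinates, whose origin is the TCP and whose axes are the flange's). Camera axes: x right, y down, z forward; pixel columns grow to the right and rows downward; lengths in m; the calibration is good to about 2 mm. A picture is of the moment at which its call begins: read the wrist's pose just before it. There is no depth.
- workorder.finish_job(): hands the job in, once; it reports no verdict.
The state is a dict: "t": time; "q": joint angles; "dq": joint speeds; "effort": joint torques, N m; "tool_pos": TCP position; "tool_rot": TCP orientation; "contact_force": force on the tool from outside, world axes, zero at the start; "wrist_torque": the same for the moment, N m; "opening": finger opening in m.
Only numpy, scipy, OpenCV 4.12 (cv2) and the standard library are available. Lean on these libraries where they do the work, as an engineer would, in place of code of your own. Each camera call takes 0.05 s, during which the arm holds its last target. There are 200 camera calls.

## Working session

There is one attempt and no reset: what is moved stays moved. The work goes in short steps, Python scripts to look and compute and a tool call to move; the robot and the scene stay as the last step left them, time stands still between calls to the robot, and variables do not carry over. Pictures are saved under pics/ and viewed, about 8 in all and at most 12, crops included, and the job is handed in when it is done.

Besides the shell and the picture viewer there is one more tool, called after "Emit:" by a JSON object that holds its "api" and its "payload". arm_command: Moves the arm, as the interface text tells. Its arguments: {"type":"object","properties":{"rows":{"type":"string"},"jaw":{"type":"number"},"squeeze":{"type":"number"}},"required":["rows"]}

```bash
mkdir -p pics
cat > h.py <<'E'
import numpy as np, cv2
from station import monitor, vision, workorder
from scipy.spatial.transform import Rotation as Ro
def cam(name):
    o=monitor.get_obs(); d=vision.get_image(name); f=210/np.tan(np.radians(d["vfov"])/2)
    if "R" in d: R=np.array(d["R"]);t=np.array(d["t"]); C=-R.T@t; Rw=R.T
    else:
        T=np.array(d["T_tool_cam"]);Rt=Ro.from_rotvec(o["tool_rot"]).as_matrix()
        Rw=Rt@T[:3,:3]; C=Rt@T[:3,3]+np.array(o["tool_pos"])
    return d["frame"],(f,d["cx"],d["cy"],C,Rw)
def ray(c,uv,z):
    f,cx,cy,C,Rw=c; v=Rw@np.array([(uv[0]-cx)/f,(uv[1]-cy)/f,1]); return C+v*(z-C[2])/v[2]
def proj(c,X):
    f,cx,cy,C,Rw=c; p=Rw.T@(np.array(X)-C); return np.array([f*p[0]/p[2]+cx,f*p[1]/p[2]+cy])
def save(n,im): cv2.imwrite("pics/"+n,im[:,:,::-1])
E
python3 - <<'E'
from h import *
import pickle
o=monitor.get_obs(); print(o)
D={n:cam(n) for n in("top","side","wrist")}
pickle.dump(D,open("d.pkl","wb"))
for n in D: save(n+"0.png",D[n][0]); print(n,D[n][1])
E
```

```text
{'t': 0.0, 'q': array([ 1.19199951e+00,  5.33386375e-02,  1.61426349e+00,  2.63159461e-05,
        1.47603296e+00, -1.18981126e-01]), 'dq': array([-0.00018408,  0.00165237, -0.00098081, -0.00049761,  0.00029729,
        0.00017497]), 'effort': array([ 1.78074210e-03, -3.93674862e+01, -3.70183432e+01,  1.80771185e-04,
        7.08942898e-03,  1.32829027e-05]), 'tool_pos': array([0.16037151, 0.60358712, 0.3026924 ]), 'tool_rot': array([-4.06905854e-01, -3.11459501e+00,  3.09873064e-03]), 'contact_force': array([-0.53702888,  0.00884568,  0.53320702]), 'wrist_torque': array([-0.02259149,  0.01183287,  0.02304913]), 'opening': 0.08544562944531481}
top (np.float64(436.4840873601311), 279.7571245986841, 207.08293923978317, array([3.32744282e-01, 6.42783467e-04, 1.14095649e+00]), array([[-0.00151823, -0.98448291,  0.17547394],
       [-0.99952551,  0.00689235,  0.03002093],
       [-0.03076452, -0.1753451 , -0.98402624]]))
side (np.float64(534.4250649990363), 283.3502230946162, 210.9060893415982, array([-0.29672588, -0.79747059,  1.41000424]), array([[ 0.70753624, -0.54010828,  0.4557143 ],
       [-0.70659279, -0.5307417 ,  0.46801696],
       [-0.01091325, -0.65314339, -0.7571556 ]]))
wrist (np.float64(293.42449691033056), 282.4638028684416, 210.9820355468133, array([0.08589914, 0.62422051, 0.37348635]), array([[ 0.25632451,  0.92133132,  0.29231207],
       [ 0.96659007, -0.24395472, -0.07867483],
       [-0.00117468,  0.30271223, -0.95308128]]))
```

View pics/top0.png

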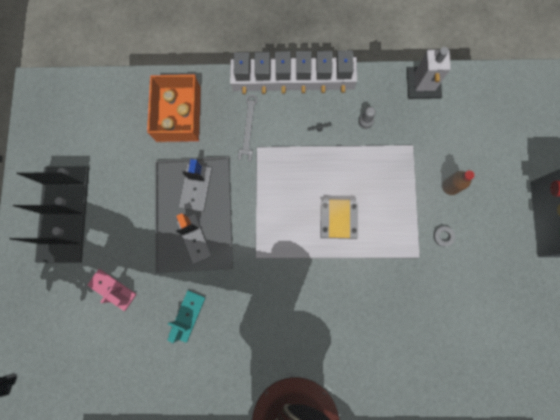

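View pics/side0.png

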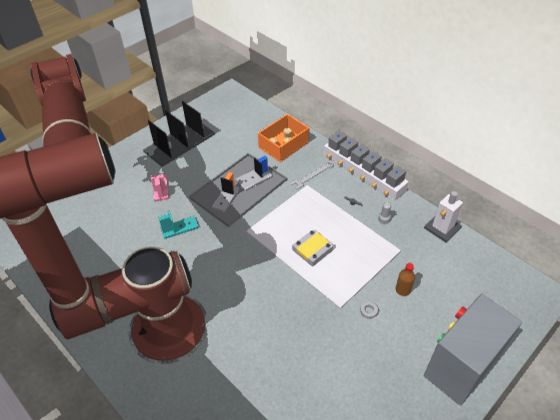

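Run:
```python
import pickle; from h import *
D=pickle.load(open("d.pkl","rb"))
t=D["top"][0];s=D["side"][0]
def z(im,x,y,w,h): return cv2.resize(im[y:y+h,x:x+w],(400,300),interpolation=cv2.INTER_CUBIC)
save("crop1.png",np.vstack([np.hstack([z(t,150,150,160//1,120),z(t,300,188,80,60)]),np.hstack([z(s,190,150,120,90),z(s,275,215,80,60)])]))
c=D["top"][1]
for n,p,zz in (("orange",(182,220),.09),("block",(340,218),.038),("toe",(207,258),.016),("tray tl",(156,159),.014),("tray br",(232,270),.014)): print(n,ray(c,p,zz))
```

```text
orange [0.48967199 0.2724782  0.09      ]
block [ 0.50012381 -0.11909055  0.038     ]
toe [0.40128094 0.22289236 0.016     ]
tray tl [0.66795302 0.3692177  0.014     ]
tray br [0.37053406 0.1579067  0.014     ]
```

View pics/crop1.png

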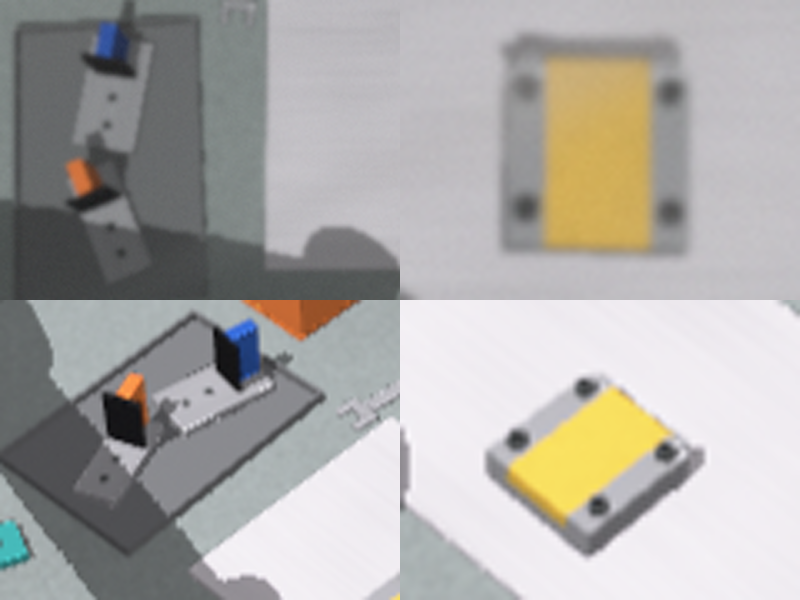

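Emit:
{"api": "arm_command", "payload": {"rows": "80 -90 20 0 0 -20; 160 -180 20 0 0 -40; 240 -270 20 0 0 -60; 310 -344 20 0 0 -80; 310 -344 0 0 0 -90; 310 -344 0 0 0 -100; 310 -344 0 0 0 -110; 310 -344 0 0 0 -120; 310 -344 0 0 0 -130; 310 -344 0 0 0 -132; 310 -344 0 0 0 -132; 310 -344 0 0 0 -132", "jaw": 1}}

```text
t: 1.65
tool_pos: [0.4702, 0.2595, 0.3025]
tool_rot: [-2.988, -0.966, 0.002]
contact_force: [1.0, 0.6, 0.3]
opening: 0.0857
```

Run:
```python
from h import *
import pickle
o=monitor.get_obs(); print(o["t"],o["tool_pos"],o["tool_rot"],o["q"])
D=cam("wrist"); pickle.dump(D,open("w1.pkl","wb")); save("w1.png",D[0]); print(D[1][3])
```

```text
1.65 [0.47024635 0.25954342 0.30246697] [-2.98770736e+00 -9.66081119e-01  1.73693194e-03] [ 3.65101849e-01 -1.57282117e-01  1.81747832e+00  1.63710909e-03
  1.48241894e+00  1.31027163e+00]
[0.5329287  0.30528518 0.37308242]
```

View pics/w1.png

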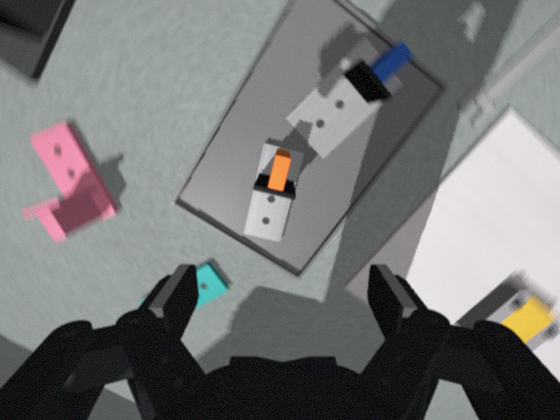

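Run:
```python
from h import *
import pickle
im,c=pickle.load(open("w1.pkl","rb"))
hsv=cv2.cvtColor(im,cv2.COLOR_RGB2HSV)
g=cv2.cvtColor(im,cv2.COLOR_RGB2GRAY)
m=cv2.inRange(hsv,(5,150,120),(20,255,255)); m[:120]=0;m[260:]=0;m[:,:200]=0;m[:,330:]=0
ys,xs=np.nonzero(m); print("orange",xs.min(),xs.max(),ys.min(),ys.max(),m.sum()/255)
k=cv2.inRange(g[190:250,235:305],140,255); n,l,st,ce=cv2.connectedComponentsWithStats(k); j=1+st[1:,4].argmax(); 
pts=np.argwhere(l==j)[:,::-1]+[235,190]
r=cv2.boxPoints(cv2.minAreaRect(pts.astype(np.float32))); print(st[j],r)
P=np.array([ray(c,p,.016)[:2] for p in r]); print(P, [np.linalg.norm(P[i]-P[i-1]) for i in range(4)])
save("w1c.png",cv2.resize(im[130:250,210:330],(600,600),interpolation=cv2.INTER_CUBIC))
```

```text
orange 268 290 154 190 571.0
[   0    0   59   60 2585] [[235.      248.99998]
 [235.      189.99998]
 [293.      189.99998]
 [293.      248.99998]]
[[0.36139319 0.25971131]
 [0.42893121 0.30370975]
 [0.47136323 0.24506001]
 [0.40664811 0.1971944 ]] [np.float64(0.0771775324938493), np.float64(0.08060550804466159), np.float64(0.07238970147981294), np.float64(0.0804932501359784)]
```

View pics/w1c.png

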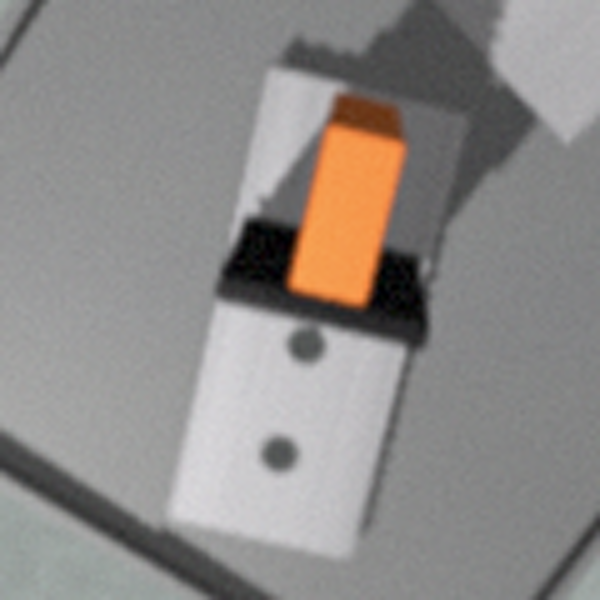

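Run:
```python
from h import *
import pickle
im,c=pickle.load(open("w1.pkl","rb"))
f=lambda P,z:np.array([ray(c,np.array(p)/5+[210,130],z)[:2] for p in P])
F=f([(332,122),(405,140),(368,306),(288,290)],.084); S=f([(270,68),(468,115),(352,555),(170,518)],.016)
for Q,n in((F,"fin"),(S,"sole")):
    d=(Q[2]+Q[3]-Q[0]-Q[1])/2; print(n,Q.mean(0),"yaw",np.degrees(np.arctan2(d[1],d[0])),"len",np.linalg.norm(d),"wid",np.linalg.norm(Q[1]-Q[0]),np.linalg.norm(Q[2]-Q[3]))
    if n=="sole": u=d/np.linalg.norm(d); print("grip from sole",Q.mean(0)-.041*u)
o=monitor.get_obs(); R=Ro.from_rotvec(o["tool_rot"]).as_matrix(); print("tool y yaw",np.degrees(np.arctan2(R[1,1],R[0,1])),o["tool_pos"])
```

```text
fin [0.48904402 0.27748733] yaw -157.8222443035212 len 0.03437854617409061 wid 0.014665939386985518 0.01647072944267832
sole [0.45126907 0.26206319] yaw -157.94106061731318 len 0.11824235108191641 wid 0.048626013260125014 0.04872896484446518
grip from sole [0.48926779 0.27746116]
tool y yaw -54.375731345778924 [0.47026306 0.25957354 0.30250971]
```

Emit:
{"api": "arm_command", "payload": {"rows": "19 18 0 0 0 -10; 19 18 -40 0 0 -13.5; 19 18 -80 0 0 -13.5; 19 18 -120 0 0 -13.5; 19 18 -150 0 0 -13.5; 19 18 -175 0 0 -13.5; 19 18 -190 0 0 -13.5; 19 18 -194 0 0 -13.5; 19 18 -194 0 0 -13.5"}}

```text
t: 2.82
tool_pos: [0.4896, 0.2777, 0.1091]
tool_rot: [-3.081, -0.603, -0.0]
contact_force: [-0.7, -0.4, 0.2]
opening: 0.0855
```

Emit:
{"api": "arm_command", "payload": {"rows": "0 0 0 0 0 0; 0 0 0 0 0 0; 0 0 0 0 0 0; 0 0 0 0 0 0; 0 0 0 0 0 0; 0 0 0 0 0 0; 0 0 0 0 0 0; 0 0 0 0 0 0", "jaw": 0, "squeeze": 50}}

```text
t: 3.82
tool_pos: [0.4897, 0.2778, 0.1093]
tool_rot: [-3.081, -0.603, -0.0]
contact_force: [-0.6, -0.6, 4.2]
opening: 0.0154
```

Emit:
{"api": "arm_command", "payload": {"rows": "0 0 10 0 0 0; 0 0 30 0 0 0; 0 0 60 0 0 0; 0 0 100 0 0 0; 0 0 140 0 0 0; 0 0 140 0 0 0; 0 0 140 0 0 0"}}

```text
t: 4.7
tool_pos: [0.489, 0.2775, 0.2479]
tool_rot: [-3.082, -0.603, 0.003]
contact_force: [0.2, -0.2, -4.6]
opening: 0.0156
```

Run:
```python
from h import *
o=monitor.get_obs(); print(o["opening"],o["tool_pos"],o["contact_force"],o["q"])
a=cam("side");b=cam("wrist")
save("lift.png",np.hstack([cv2.resize(a[0][80:290,120:400],(400,300)),cv2.resize(b[0],(400,300))]))
```

```text
0.015626361691661796 [0.48900428 0.27747975 0.2478673 ] [ 0.21946142 -0.223543   -4.59106492] [ 3.83125081e-01 -5.47189261e-02  1.81522641e+00  1.78483211e-03
  1.38258779e+00  1.56681997e+00]
```

View pics/lift.png

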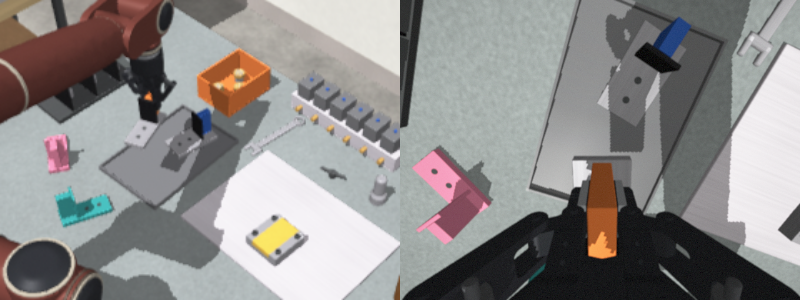

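Emit:
{"api": "arm_command", "payload": {"rows": "0 -20 30 0 0 10; 0 -60 52 0 0 20; 20 -100 52 0 0 30; 30 -150 52 0 0 40; 40 -200 52 0 0 50; 50 -250 52 0 0 60; 60 -300 52 0 0 70; 70 -350 52 0 0 80; 81 -397 52 0 0 90; 81 -397 52 0 0 100; 81 -397 52 0 0 110; 81 -397 52 0 0 120"}}

```text
t: 6.3
tool_pos: [0.5685, -0.1197, 0.2953]
tool_rot: [-1.01, -2.972, 0.004]
contact_force: [-0.0, 0.3, -5.1]
opening: 0.0156
```

Emit:
{"api": "arm_command", "payload": {"rows": "0 0 0 0 0 10; 0 0 0 0 0 20; 0 0 0 0 0 30; 0 0 0 0 0 38; 0 0 0 0 0 38; 0 0 0 0 0 38; 0 0 0 0 0 38"}}

```text
t: 7.18
tool_pos: [0.5683, -0.1196, 0.2946]
tool_rot: [0.011, -3.139, 0.005]
contact_force: [0.4, -0.1, -4.9]
opening: 0.015
```

Run:
```python
from h import *
import pickle
o=monitor.get_obs(); R=Ro.from_rotvec(o["tool_rot"]).as_matrix(); print(o["t"],o["tool_pos"],"y yaw",np.degrees(np.arctan2(R[1,1],R[0,1])),o["q"],o["contact_force"])
D=cam("wrist"); pickle.dump(D,open("w2.pkl","wb")); save("w2.png",D[0])
```

```text
7.175 [ 0.56834769 -0.11962463  0.29463536] y yaw 90.39494360385069 [-0.33422169 -0.04504869  1.72644647 -0.00373387  1.46149359 -1.91149759] [ 0.36317536 -0.12746883 -4.86471784]
```

View pics/w2.png

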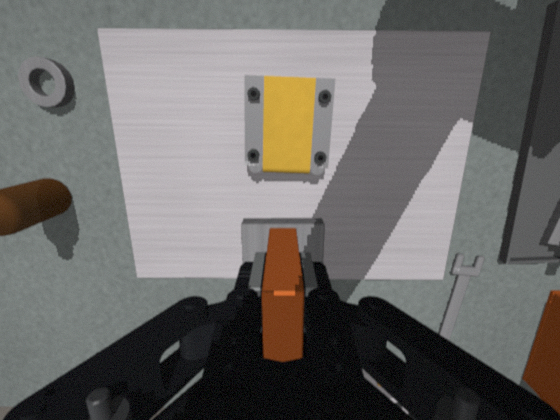

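Run:
```python
from h import *
import pickle
im,c=pickle.load(open("w2.pkl","rb"))
s,_=pickle.load(open("d.pkl","rb"))["side"]
A=cv2.resize(im[65:185,235:345],(550,600),interpolation=cv2.INTER_CUBIC)
B=cv2.resize(s[220:270,288:338],(250,250),interpolation=cv2.INTER_CUBIC)
C=np.zeros((600,800,3),np.uint8); C[:,:550]=A; C[:250,550:]=B; save("w2c.png",C)
```

```text
(no output)
```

View pics/w2c.png

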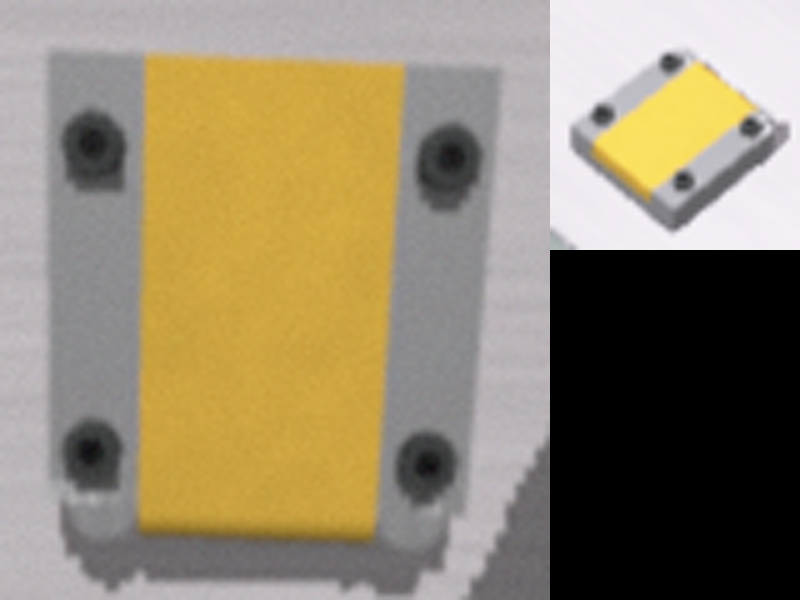

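Run:
```python
from h import *
import pickle
im,c=pickle.load(open("w2.pkl","rb"))
f=lambda P,z:np.array([ray(c,np.array(p)/5+[235,65],z)[:2] for p in P])
b=f([(48,50),(500,68)],.038); print("back",b,np.linalg.norm(b[0]-b[1]),np.degrees(np.arctan2(*(b[1]-b[0])[::-1])))
Y=f([(146,55),(405,65),(375,540),(138,528)],.038); d=(Y[2]+Y[3]-Y[0]-Y[1])/2
print("yellow",Y,Y.mean(0),"len",np.linalg.norm(d),"w",np.linalg.norm(Y[0]-Y[1]),np.linalg.norm(Y[2]-Y[3]),"yaw",np.degrees(np.arctan2(d[1],d[0])))
B=f([(93,145),(450,157),(428,465),(91,452)],.038); d=(B[2]+B[3]-B[0]-B[1])/2; print("bolts",B.mean(0),np.degrees(np.arctan2(d[1],d[0])))
# refine yellow by mask
hsv=cv2.cvtColor(im,cv2.COLOR_RGB2HSV); m=cv2.inRange(hsv,(18,120,100),(32,255,255))
L=[];Rr=[]
for r in range(85,165,4):
    x=np.nonzero(m[r,240:340])[0]+240; L.append(ray(c,(x[0]-.5,r),.038)[:2]); Rr.append(ray(c,(x[-1]+.5,r),.038)[:2])
for Q in(L,Rr):
    Q=np.array(Q); p=np.polyfit(Q[:,0],Q[:,1],1); print("edge yaw",np.degrees(np.arctan(p[0])),"y at .55",np.polyval(p,.55),"resid",np.std(Q[:,1]-np.polyval(p,Q[:,0])))
mo=cv2.inRange(hsv,(2,150,60),(18,255,255))
for r in (240,260,280,300,320,340,350):
    x=np.nonzero(mo[r,230:330])[0]+230; print(r,x.min(),x.max(),(x.min()+x.max())/2)
o=monitor.get_obs(); R=Ro.from_rotvec(o["tool_rot"]).as_matrix()
for tx in(.017,-.017): print("pred fin top centre",tx,proj(c,o["tool_pos"]+R@[tx,0,.024]))
# top camera check + others
t,ct=pickle.load(open("d.pkl","rb"))["top"]
m=cv2.inRange(cv2.cvtColor(t,cv2.COLOR_RGB2HSV),(18,120,100),(32,255,255)); M=cv2.moments(m[190:250,310:370],True)
print("top yellow c",ray(ct,(M["m10"]/M["m00"]+310,M["m01"]/M["m00"]+190),.038))
for n,p,z in(("nozzle",(368,124),0.0),("wing",(319,127),.01),("wrench end",(245,154),0),("wrench top",(252,98),0)): print(n,ray(ct,p,z))
```

```text
back [[ 0.44934455 -0.15919839]
 [ 0.45206288 -0.06670224]] 0.09253608015977921 88.3166429879754
yellow [[ 0.45013814 -0.13918678]
 [ 0.45163742 -0.08617636]
 [ 0.54962664 -0.08882424]
 [ 0.54733735 -0.14207776]] [ 0.49968489 -0.11406628] len 0.09763350234624937 w 0.05303161970333815 0.053302706481008204 yaw -1.6254463440333033
bolts [ 0.49996598 -0.11410272] -1.5633492080003895
edge yaw -1.8394532614071912 y at .55 -0.14271780613091747 resid 0.00026639095586741585
edge yaw -1.4066466431930198 y at .55 -0.08940343427429674 resid 0.000293150114792392
240 269 296 282.5
260 265 299 282.0
280 263 301 282.0
300 261 303 282.0
320 262 302 282.0
340 263 302 282.5
350 263 302 282.5
pred fin top centre 0.017 [280.34512307 289.07434469]
pred fin top centre -0.017 [280.50230645 362.55997062]
top yellow c [ 0.49091243 -0.11749785  0.038     ]
nozzle [ 0.76505431 -0.206072    0.        ]
wing [ 0.7544602  -0.07175263  0.01      ]
wrench end [0.68364199 0.1298872  0.        ]
wrench top [8.45436958e-01 1.12350001e-01 2.22044605e-16]
```

Emit:
{"api": "arm_command", "payload": {"rows": "-20 4 5 0 0 -10; -40 4 5 0 0 -20; -60 4 5 0 0 -30; -80 4 5 0 0 -40; -100 4 5 0 0 -50; -120 4 5 0 0 -60; -138 4 5 0 0 -70; -138 4 5 0 0 -80; -138 4 5 0 0 -90; -138 4 5 0 0 -100; -138 4 5 0 0 -110; -138 4 5 0 0 -120"}}

```text
t: 8.72
tool_pos: [0.4305, -0.1156, 0.3002]
tool_rot: [-2.717, -1.57, -0.002]
contact_force: [-0.2, 0.2, -3.8]
opening: 0.0156
```

Emit:
{"api": "arm_command", "payload": {"rows": "0 0 0 0 0 -10; 0 0 0 0 0 -20; 0 0 0 0 0 -30; 0 0 0 0 0 -40; 0 0 0 0 0 -50; 0 0 0 0 0 -60; 0 0 0 0 0 -62; 0 0 0 0 0 -62; 0 0 0 0 0 -62; 0 0 0 0 0 -62"}}

```text
t: 9.98
tool_pos: [0.4305, -0.1156, 0.3002]
tool_rot: [-3.139, 0.053, -0.004]
contact_force: [0.1, 0.7, -4.2]
opening: 0.0154
```

```bash
cat > m.py <<'E'
from h import *
import pickle,sys
o=monitor.get_obs(); R=Ro.from_rotvec(o["tool_rot"]).as_matrix(); print(o["t"],o["tool_pos"],"y yaw",np.degrees(np.arctan2(R[1,1],R[0,1])),"z",R[:,2],o["contact_force"])
D=cam("wrist"); im,c=D; pickle.dump(D,open("w3.pkl","wb")); save("w3.png",im)
hsv=cv2.cvtColor(im,cv2.COLOR_RGB2HSV); m=cv2.inRange(hsv,(18,120,100),(32,255,255))
cn=max(cv2.findContours(m,0,1)[0],key=cv2.contourArea); print("bbox",cv2.boundingRect(cn))
x0,y0,w,h=cv2.boundingRect(cn); L=[];Q=[]
for r in range(y0+10,y0+h-10,3):
    x=np.nonzero(m[r,x0:x0+w])[0]+x0; L.append(ray(c,(x[0]-.5,r),.038)[:2]); Q.append(ray(c,(x[-1]+.5,r),.038)[:2])
ps=[]
for E in(L,Q):
    E=np.array(E); p=np.polyfit(E[:,0],E[:,1],1); ps.append(p); print("edge yaw",np.degrees(np.arctan(p[0])),"y at .5,.55",np.polyval(p,.5),np.polyval(p,.55))
print("centre y",np.mean([np.polyval(p,.5) for p in ps]),np.mean([np.polyval(p,.55) for p in ps]))
mo=cv2.inRange(hsv,(2,150,60),(18,255,255))
for r in (260,300,340): 
    x=np.nonzero(mo[r,230:330])[0]+230
    if len(x): print(r,x.min(),x.max(),(x.min()+x.max())/2)
for tx in(.017,-.017): print("pred",proj(c,o["tool_pos"]+R@[tx,0,.024]))
E
python3 m.py
```

```text
9.975 [ 0.43054065 -0.11562401  0.3002473 ] y yaw -91.92799617985233 z [ 0.00273603  0.00207288 -0.99999411] [ 0.09612783  0.73529125 -4.19619792]
bbox (256, 78, 50, 94)
edge yaw -1.4742243256705658 y at .5,.55 -0.08838487546377405 -0.08967166286281265
edge yaw -1.7494859650608099 y at .5,.55 -0.14116564065418286 -0.14269282982039072
centre y -0.11477525805897845 -0.11618224634160168
260 266 299 282.5
300 262 304 283.0
340 263 303 283.0
pred [284.22777661 289.44439154]
pred [284.02934737 362.95894963]
```

View pics/w3.png

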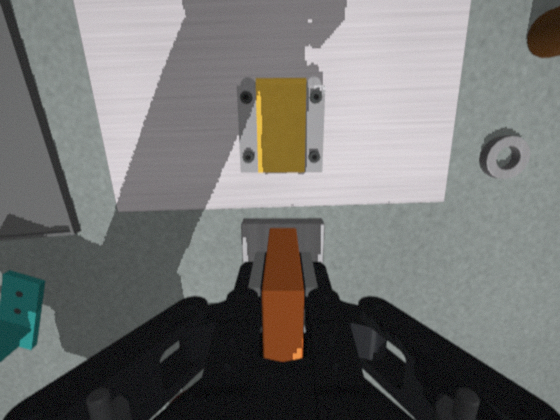

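Emit:
{"api": "arm_command", "payload": {"rows": "40 -1 0 0 0 0.3; 90 -2 0 0 0 0.3; 150 -3 0 0 0 0.3; 210 -4 0 0 0 0.3; 245 -4 0 0 0 0.3; 245 -4 -40 0 0 0.3; 245 -4 -80 0 0 0.3; 245 -4 -120 0 0 0.3; 245 -4 -150 0 0 0.3; 245 -4 -165 0 0 0.3; 245 -4 -165 0 0 0.3; 245 -4 -165 0 0 0.3"}}

```text
t: 11.52
tool_pos: [0.6767, -0.12, 0.1373]
tool_rot: [-3.14, 0.045, -0.009]
contact_force: [0.1, -0.7, -3.5]
opening: 0.0156
```

```bash
cat > s.py <<'E'
from h import *
P=[];Z=[];F=[]
o=monitor.get_obs(); R=Ro.from_rotvec(o["tool_rot"]).as_matrix(); p=o["tool_pos"]
print(o["t"],p,"y yaw",np.degrees(np.arctan2(R[1,1],R[0,1])),"z",R[:,2],o["contact_force"],o["wrist_torque"])
print("lateral off line mm",1e3*(p[1]-(-.1145-.0283*(p[0]-.5))))
E
python3 s.py
```

```text
11.525 [ 0.67668059 -0.11995601  0.13727844] y yaw -91.63152346803665 z [ 0.00577172  0.00114547 -0.99998269] [ 0.08926927 -0.74897713 -3.5212742 ] [ 0.0073979  -0.18483771  0.01167941]
lateral off line mm -0.455948693075206
```

Emit:
{"api": "arm_command", "payload": {"rows": "0 0.5 -10 0 0.2 0; 0 0.5 -18 0 0.2 0; 0 0.5 -19 0 0.2 0; 0 0.5 -20 0 0.2 0; 0 0.5 -20 0 0.2 0"}}

```text
t: 12.15
tool_pos: [0.6768, -0.1195, 0.1174]
tool_rot: [-3.14, 0.045, -0.004]
contact_force: [0.3, 0.4, -3.6]
opening: 0.0157
```

Emit:
{"api": "arm_command", "payload": {"rows": "0 0 -0.5 0 0 0; 0 0 -1 0 0 0; 0 0 -1 0 0 0"}}

```text
t: 12.52
tool_pos: [0.6769, -0.1195, 0.1166]
tool_rot: [-3.14, 0.045, -0.004]
contact_force: [0.5, 0.4, -4.4]
opening: 0.0156
```

Emit:
{"api": "arm_command", "payload": {"rows": "0 0 -0.5 0 0 0; 0 0 -1 0 0 0; 0 0 -1 0 0 0"}}

```text
t: 12.9
tool_pos: [0.677, -0.1196, 0.1161]
tool_rot: [-3.14, 0.045, -0.005]
contact_force: [-1.4, 1.1, -1.0]
opening: 0.0152
```

```bash
python3 s.py
```

```text
12.9 [ 0.67703192 -0.1195589   0.11610923] y yaw -91.62774598930795 z [ 2.98140649e-03  8.69594758e-04 -9.99995177e-01] [-1.41153079  1.11588226 -1.00413585] [ 0.00087878  0.30992313 -0.0438227 ]
lateral off line mm -0.04889997737853036
```

Emit:
{"api": "arm_command", "payload": {"rows": "0 0 -0.5 0 0 0; 0 0 -0.8 0 0 0; 0 0 -0.8 0 0 0"}}

```text
t: 13.28
tool_pos: [0.6772, -0.1195, 0.1158]
tool_rot: [-3.14, 0.045, -0.005]
contact_force: [-0.4, 0.7, 1.7]
opening: 0.0153
```

```bash
python3 s.py
python3 - <<'E'
from h import *
a=cam("side"); u=proj(a[1],(.62,-.115,.03)).astype(int); print(u)
save("pre.png",cv2.resize(a[0][u[1]-50:u[1]+40,max(0,u[0]-60):u[0]+60],(800,600),interpolation=cv2.INTER_CUBIC))
E
```

```text
13.275 [ 0.67720694 -0.11952788  0.11582629] y yaw -91.62715580273924 z [ 3.17785918e-03  8.50377283e-04 -9.99994589e-01] [-0.43872778  0.67852004  1.6778494 ] [ 0.06841741  0.60831727 -0.04939584]
lateral off line mm -0.012919133417041428
[337 224]
```

View pics/pre.png

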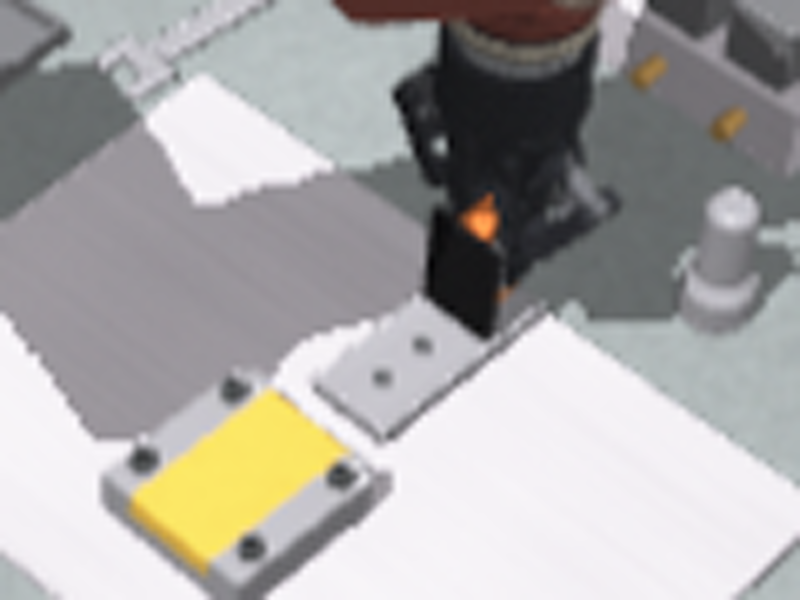

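Emit:
{"api": "arm_command", "payload": {"rows": "-5 0.1 0.3 0 0 0; -10 0.3 0.3 0 0 0; -15 0.4 0.3 0 0 0; -20 0.6 0.3 0 0 0; -22 0.6 0.3 0 0 0; -22 0.6 0.3 0 0 0", "squeeze": 20}}

```text
t: 14.08
tool_pos: [0.6549, -0.119, 0.1161]
tool_rot: [-3.14, 0.045, -0.004]
contact_force: [1.9, -0.2, 0.7]
opening: 0.0152
```

```bash
python3 s.py
```

```text
14.075 [ 0.65491572 -0.11896162  0.11606486] y yaw -91.62534634814338 z [ 2.71065156e-03  7.79573570e-04 -9.99996022e-01] [ 1.92957495 -0.17175731  0.71165311] [-0.07614835 -0.01112366 -0.02822708]
lateral off line mm -0.07750293120162288
```

Emit:
{"api": "arm_command", "payload": {"rows": "-1 0 0 0 0 0; -2 0.1 0 0 0 0; -3 0.1 0 0 0 0; -3 0.1 0 0 0 0"}}

```text
t: 14.58
tool_pos: [0.6519, -0.1189, 0.1161]
tool_rot: [-3.14, 0.045, -0.004]
contact_force: [2.2, -0.4, 0.7]
opening: 0.0156
```

Emit:
{"api": "arm_command", "payload": {"rows": "-1 0 0 0 0 0; -2 0.1 0 0 0 0; -3 0.1 0 0 0 0; -3 0.1 0 0 0 0"}}

```text
t: 15.08
tool_pos: [0.6487, -0.1187, 0.1161]
tool_rot: [-3.14, 0.045, -0.004]
contact_force: [2.3, -0.5, 0.3]
opening: 0.0151
```

Emit:
{"api": "arm_command", "payload": {"rows": "-1 0 0 0 0 0; -2 0.1 0 0 0 0; -3 0.1 0 0 0 0; -3 0.1 0 0 0 0"}}

```text
t: 15.58
tool_pos: [0.6456, -0.1187, 0.116]
tool_rot: [-3.14, 0.045, -0.003]
contact_force: [2.1, -0.8, 0.1]
opening: 0.0153
```

```bash
python3 s.py
```

```text
15.575 [ 0.64556825 -0.11866535  0.11601973] y yaw -91.62647011567289 z [ 2.04462807e-03  8.11496707e-04 -9.99997580e-01] [ 2.11555343 -0.77899541  0.11194136] [-0.12449088 -0.13149752  0.05820366]
lateral off line mm -0.04576994747369778
```

Emit:
{"api": "arm_command", "payload": {"rows": "-1.5 0 0 0 0 0; -3 0.1 0 0 0 0; -4 0.1 0 0 0 0; -4 0.1 0 0 0 0"}}

```text
t: 16.08
tool_pos: [0.6414, -0.1185, 0.116]
tool_rot: [-3.14, 0.045, -0.003]
contact_force: [2.9, -0.1, 0.3]
opening: 0.0154
```

Emit:
{"api": "arm_command", "payload": {"rows": "-1.5 0 0 0 0 0; -3 0.1 0 0 0 0; -4 0.1 0 0 0 0; -4 0.1 0 0 0 0"}}

```text
t: 16.58
tool_pos: [0.6372, -0.1184, 0.1159]
tool_rot: [-3.14, 0.045, -0.002]
contact_force: [2.0, 0.4, 1.3]
opening: 0.0155
```

Emit:
{"api": "arm_command", "payload": {"rows": "-1.5 0 0 0 0 0; -3 0.1 0 0 0 0; -4 0.1 0 0 0 0; -4 0.1 0 0 0 0"}}

```text
t: 17.08
tool_pos: [0.6331, -0.1183, 0.1159]
tool_rot: [-3.14, 0.045, -0.002]
contact_force: [1.6, -0.5, 1.2]
opening: 0.0155
```

```bash
python3 s.py
```

```text
17.075 [ 0.63306955 -0.11834563  0.11586199] y yaw -91.62681118720036 z [ 1.03932361e-03  9.16422920e-04 -9.99999040e-01] [ 1.64171769 -0.50898892  1.1528164 ] [-0.02390757 -0.11590028  0.01830055]
lateral off line mm -0.07976034262838216
```

Emit:
{"api": "arm_command", "payload": {"rows": "-1 0 0.1 0 0 0; -2 0.1 0.1 0 0 0; -2 0.1 0.1 0 0 0"}}

```text
t: 17.45
tool_pos: [0.6309, -0.1182, 0.1159]
tool_rot: [-3.14, 0.045, -0.001]
contact_force: [2.2, -0.3, 0.2]
opening: 0.0154
```

Emit:
{"api": "arm_command", "payload": {"rows": "-1 0 0.1 0 0 0; -2 0.1 0.1 0 0 0; -2 0.1 0.1 0 0 0"}}

```text
t: 17.82
tool_pos: [0.6287, -0.1181, 0.1159]
tool_rot: [-3.14, 0.045, -0.0]
contact_force: [1.4, -0.4, -0.6]
opening: 0.0158
```

Emit:
{"api": "arm_command", "payload": {"rows": "-1 0 0.1 0 0 0; -2 0.1 0.1 0 0 0; -2 0.1 0.1 0 0 0"}}

```text
t: 18.2
tool_pos: [0.6265, -0.118, 0.1159]
tool_rot: [-3.14, 0.044, 0.0]
contact_force: [1.3, 0.6, -0.9]
opening: 0.0154
```

Emit:
{"api": "arm_command", "payload": {"rows": "-1 0 0 0 0 0; -2 0.1 0 0 0 0; -2 0.1 0 0 0 0"}}

```text
t: 18.58
tool_pos: [0.6243, -0.1179, 0.1158]
tool_rot: [-3.14, 0.044, 0.001]
contact_force: [1.3, -1.1, 0.5]
opening: 0.0152
```

Emit:
{"api": "arm_command", "payload": {"rows": "-1 0 0 0 0 0; -2 0.1 0 0 0 0; -2 0.1 0 0 0 0"}}

```text
t: 18.95
tool_pos: [0.6222, -0.1178, 0.1157]
tool_rot: [-3.14, 0.044, 0.001]
contact_force: [2.3, -0.0, -0.2]
opening: 0.0156
```

Emit:
{"api": "arm_command", "payload": {"rows": "-1 0 0.1 0 0 0; -2 0 0.1 0 0 0; -2 0 0.1 0 0 0"}}

```text
t: 19.32
tool_pos: [0.62, -0.1177, 0.1157]
tool_rot: [-3.14, 0.045, 0.002]
contact_force: [1.6, 0.4, -0.0]
opening: 0.0155
```

Emit:
{"api": "arm_command", "payload": {"rows": "-1 0 0 0 0 0; -2 0 0 0 0 0; -2 0 0 0 0 0"}}

```text
t: 19.7
tool_pos: [0.6179, -0.1177, 0.1157]
tool_rot: [-3.14, 0.044, 0.002]
contact_force: [2.8, -0.2, 0.1]
opening: 0.0156
```

Emit:
{"api": "arm_command", "payload": {"rows": "-1 0 0.1 0 0 0; -2 0.1 0.1 0 0 0; -2 0.1 0.1 0 0 0"}}

```text
t: 20.08
tool_pos: [0.6157, -0.1176, 0.1157]
tool_rot: [-3.14, 0.044, 0.003]
contact_force: [1.7, 0.0, -0.7]
opening: 0.0154
```

Emit:
{"api": "arm_command", "payload": {"rows": "-1 0 0 0 0 0; -2 0 0 0 0 0; -2 0 0 0 0 0"}}

```text
t: 20.45
tool_pos: [0.6135, -0.1176, 0.1157]
tool_rot: [-3.14, 0.044, 0.003]
contact_force: [2.3, 0.6, 0.2]
opening: 0.015
```

Emit:
{"api": "arm_command", "payload": {"rows": "-1 0 0.1 0 0 0; -2 0 0.1 0 0 0; -2 0 0.1 0 0 0"}}

```text
t: 20.82
tool_pos: [0.6113, -0.1176, 0.1156]
tool_rot: [-3.14, 0.044, 0.004]
contact_force: [0.9, -0.3, -0.7]
opening: 0.0155
```

```bash
python3 s.py
```

```text
20.825 [ 0.61131982 -0.11756481  0.11561845] y yaw -91.62132047238438 z [-0.00255965  0.0012732  -0.99999591] [ 0.94342765 -0.28619582 -0.7483935 ] [-0.07311143 -0.14484894 -0.00513925]
lateral off line mm 0.08554152184145347
```

Emit:
{"api": "arm_command", "payload": {"rows": "-1 0 0.1 0 -0.1 0; -2 0.1 0.1 0 -0.1 0; -2 0.1 0.1 0 -0.1 0"}}

```text
t: 21.2
tool_pos: [0.6092, -0.1175, 0.1158]
tool_rot: [-3.14, 0.044, 0.002]
contact_force: [1.4, -0.2, -0.0]
opening: 0.0152
```

Emit:
{"api": "arm_command", "payload": {"rows": "-1 0 0 0 0 0; -2 0 0 0 0 0; -2 0 0 0 0 0"}}

```text
t: 21.58
tool_pos: [0.6071, -0.1175, 0.1157]
tool_rot: [-3.14, 0.044, 0.002]
contact_force: [2.4, -1.3, -0.3]
opening: 0.0154
```

Emit:
{"api": "arm_command", "payload": {"rows": "-1 0 0.1 0 0 0; -2 0 0.1 0 0 0; -2 0 0.1 0 0 0"}}

```text
t: 21.95
tool_pos: [0.6049, -0.1175, 0.1158]
tool_rot: [-3.14, 0.044, 0.002]
contact_force: [1.6, 0.7, -0.4]
opening: 0.0153
```

Emit:
{"api": "arm_command", "payload": {"rows": "-1 0 0 0 0 0; -2 0.1 0 0 0 0; -2 0.1 0 0 0 0"}}

```text
t: 22.32
tool_pos: [0.6027, -0.1174, 0.1157]
tool_rot: [-3.14, 0.044, 0.003]
contact_force: [1.6, 0.8, -0.5]
opening: 0.0151
```

Emit:
{"api": "arm_command", "payload": {"rows": "-1 0 0.1 0 0 0; -2 0 0.1 0 0 0; -2 0 0.1 0 0 0"}}

```text
t: 22.7
tool_pos: [0.6006, -0.1173, 0.1157]
tool_rot: [-3.14, 0.044, 0.003]
contact_force: [1.9, -0.8, -1.4]
opening: 0.0152
```

```bash
python3 s.py
```

```text
22.7 [ 0.60060501 -0.11734439  0.11570998] y yaw -91.6227621669469 z [-0.0020986   0.00128082 -0.99999698] [ 1.91038227 -0.76433681 -1.43632216] [-0.03279943 -0.17840665  0.04016044]
lateral off line mm 0.002734816068966639
```

Emit:
{"api": "arm_command", "payload": {"rows": "-1 0 0 0 0 0; -2 0.1 0 0 0 0; -2 0.1 0 0 0 0"}}

```text
t: 23.08
tool_pos: [0.5985, -0.1173, 0.1157]
tool_rot: [-3.14, 0.044, 0.003]
contact_force: [2.2, 1.0, -1.2]
opening: 0.0153
```

Emit:
{"api": "arm_command", "payload": {"rows": "-1 0 0 0 0 0; -2 0 0 0 0 0; -2 0 0 0 0 0"}}

```text
t: 23.45
tool_pos: [0.5975, -0.1174, 0.1163]
tool_rot: [-3.14, 0.045, -0.002]
contact_force: [5.4, -0.0, -1.8]
opening: 0.0157
```

Emit:
{"api": "arm_command", "payload": {"rows": "-1 0 0.1 0 0 0; -2 0.1 0.1 0 0 0; -2 0.1 0.1 0 0 0"}}

```text
t: 23.82
tool_pos: [0.5968, -0.1174, 0.1171]
tool_rot: [-3.141, 0.046, -0.01]
contact_force: [7.2, -0.3, -3.1]
opening: 0.0154
```

Emit:
{"api": "arm_command", "payload": {"rows": "-1 0 0 0 0 0; -2 0 0 0 0 0; -2 0 0 0 0 0"}}

```text
t: 24.2
tool_pos: [0.5963, -0.1174, 0.1177]
tool_rot: [-3.141, 0.046, -0.018]
contact_force: [8.1, 0.8, -3.5]
opening: 0.0154
```

Emit:
{"api": "arm_command", "payload": {"rows": "1 0 -0.9 0 0.3 0; 1 0 -1.7 0 0.6 0; 1 0 -1.7 0 0.6 0; 1 0 -1.7 0 0.6 0"}}

```text
t: 24.7
tool_pos: [0.5975, -0.1174, 0.1162]
tool_rot: [-3.141, 0.047, -0.002]
contact_force: [4.7, 0.5, -1.2]
opening: 0.0154
```

```bash
python3 s.py
```

```text
24.7 [ 0.59751552 -0.11740931  0.11622838] y yaw -91.6965930595463 z [ 1.51340136e-03  2.78727126e-04 -9.99998816e-01] [ 4.69484722  0.45266007 -1.21982558] [ 0.0380802  -0.73084761 -0.06582094]
lateral off line mm -0.14961626528682548
```

Emit:
{"api": "arm_command", "payload": {"rows": "-0.6 0 -0.5 0 0 0; -1 0 -0.9 0 0.1 0; -1 0 -0.9 0 0.1 0"}}

```text
t: 25.08
tool_pos: [0.5974, -0.1174, 0.1163]
tool_rot: [-3.141, 0.047, -0.004]
contact_force: [5.5, 1.7, -0.3]
opening: 0.0155
```

```bash
python3 s.py
```

```text
25.075 [ 0.59742543 -0.11743166  0.11625286] y yaw -91.70605780816778 z [ 2.47198316e-03  9.42952117e-05 -9.99996940e-01] [ 5.47285338  1.69629812 -0.34747581] [ 0.19544006 -0.91389335 -0.04440462]
lateral off line mm -0.17451708452623227
```

Emit:
{"api": "arm_command", "payload": {"rows": "0.3 0 0 0 0 0; 0.3 0 0 0 0 0; 0.3 0 0 0 0 0; 0.3 0 0 0 0 0; 0.3 0 0 0 0 0", "jaw": 0.7}}

```text
t: 25.7
tool_pos: [0.5976, -0.1174, 0.1161]
tool_rot: [-3.141, 0.047, -0.003]
contact_force: [-0.9, 0.4, 0.6]
opening: 0.0599
```

Emit:
{"api": "arm_command", "payload": {"rows": "0 0 20 0 0 0; 0 0 45 0 0 0; 0 0 65 0 0 0; 0 0 65 0 0 0"}}

```text
t: 26.2
tool_pos: [0.599, -0.1179, 0.1845]
tool_rot: [3.14, -0.047, 0.012]
contact_force: [-0.7, 0.4, 0.1]
opening: 0.0597
```

```bash
python3 s.py
python3 - <<'E'
from h import *
a=cam("side"); b=cam("wrist"); import pickle; pickle.dump((a,b),open("rel.pkl","wb"))
u=proj(a[1],(.56,-.115,.03)).astype(int)
save("rel.png",np.hstack([cv2.resize(a[0][u[1]-40:u[1]+35,u[0]-50:u[0]+50],(400,300),interpolation=cv2.INTER_CUBIC),cv2.resize(b[0],(400,300))]))
E
```

```text
26.2 [ 0.59902004 -0.11789943  0.1845308 ] y yaw -91.70638119310706 z [ 0.00740892 -0.00156643 -0.99997133] [-0.69868392  0.40917794  0.07234025] [-0.00740189  0.018324    0.00319328]
lateral off line mm -0.5971655855543379
```

View pics/rel.png

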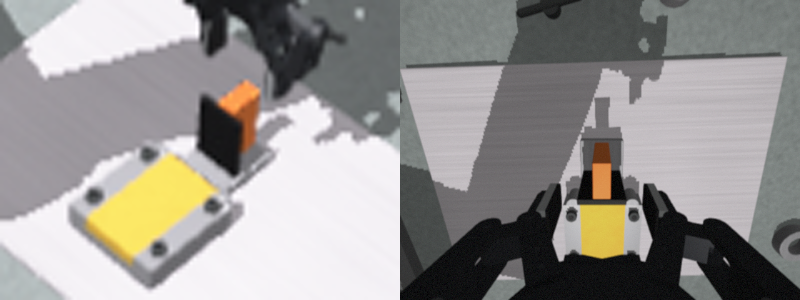

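Emit:
{"api": "arm_command", "payload": {"rows": "20 -0.5 0 0 0.3 0; 48 -0.7 0 0 0.3 0; 48 -0.7 0 0 0.3 0; 48 -0.7 0 0 0.3 0; 48 -0.7 -30 0 0.3 0; 48 -0.7 -60 0 0.3 0; 48 -0.7 -85 0 0.3 0; 48 -0.7 -93 0 0.3 0; 48 -0.7 -93 0 0.3 0; 48 -0.7 -93 0 0.3 0", "jaw": 0}}

```text
t: 27.55
tool_pos: [0.6462, -0.1183, 0.0898]
tool_rot: [3.141, -0.047, -0.001]
contact_force: [0.1, -0.4, -0.6]
opening: -0.0005
```

```bash
python3 s.py
```

```text
27.55 [ 0.64618242 -0.11834719  0.08980805] y yaw -91.70646708987965 z [-8.13445210e-04 -5.73124897e-04 -9.99999505e-01] [ 0.09299656 -0.3908032  -0.61326902] [-0.03258221 -0.00054929 -0.03293535]
lateral off line mm 0.2897704056301631
```

Emit:
{"api": "arm_command", "payload": {"rows": "-4 0 0 0 0 0; -8 0 0 0 0 0; -13 0 0 0 0 0; -13 0 0 0 0 0"}}

```text
t: 28.05
tool_pos: [0.6327, -0.1183, 0.0897]
tool_rot: [3.141, -0.047, -0.002]
contact_force: [-0.7, 0.3, -0.3]
opening: 0.0004
```

Emit:
{"api": "arm_command", "payload": {"rows": "-1 0 0 0 0 0; -2 0 0 0 0 0; -2 0 0 0 0 0"}}

```text
t: 28.42
tool_pos: [0.6307, -0.1183, 0.0897]
tool_rot: [3.141, -0.047, -0.002]
contact_force: [1.1, -0.3, -0.3]
opening: 0.0001
```

Emit:
{"api": "arm_command", "payload": {"rows": "-0.7 0 0 0 0 0; -1.3 0 0 0 0 0; -1.3 0 0 0 0 0"}}

```text
t: 28.8
tool_pos: [0.6302, -0.1184, 0.0904]
tool_rot: [3.14, -0.047, 0.002]
contact_force: [5.7, -0.1, -0.6]
opening: 0.0001
```

Emit:
{"api": "arm_command", "payload": {"rows": "-0.7 0 0 0 0 0; -1.3 0 0 0 0 0; -1.3 0 0 0 0 0"}}

```text
t: 29.18
tool_pos: [0.6297, -0.1185, 0.0912]
tool_rot: [3.14, -0.047, 0.006]
contact_force: [5.8, 0.0, -0.1]
opening: 0.0
```

Emit:
{"api": "arm_command", "payload": {"rows": "-0.6 0 0 0 0 0; -1.2 0 0 0 0 0; -1.2 0 0 0 0 0"}}

```text
t: 29.55
tool_pos: [0.6293, -0.1186, 0.0919]
tool_rot: [3.14, -0.047, 0.009]
contact_force: [6.0, 0.5, 0.5]
opening: -0.0001
```

Emit:
{"api": "arm_command", "payload": {"rows": "5 0 0 0 0 0; 15 0 0 0 0 0; 25 0 0 0 0 0; 25 0 40 0 0 0; 25 0 90 0 0 0; 25 0 130 0 0 0; 25 0 130 0 0 0; 25 0 130 0 0 0; 25 0 130 0 0 0"}}

```text
t: 30.68
tool_pos: [0.6535, -0.1183, 0.2195]
tool_rot: [3.141, -0.047, 0.003]
contact_force: [1.0, 0.1, 0.6]
opening: 0.0001
```

```bash
python3 s.py
python3 - <<'E'
from h import *
a=cam("side"); b=cam("top")
u=proj(a[1],(.56,-.115,.03)).astype(int); v=proj(b[1],(.56,-.115,.03)).astype(int)
save("fin.png",np.hstack([cv2.resize(a[0][u[1]-40:u[1]+35,u[0]-50:u[0]+50],(400,300),interpolation=cv2.INTER_CUBIC),cv2.resize(b[0],(400,300))]))
E
```

```text
30.675 [ 0.65347686 -0.11828069  0.2194609 ] y yaw -91.71916338122529 z [ 1.97715167e-03 -3.79182481e-04 -9.99997974e-01] [1.01463212 0.10605043 0.59215701] [0.03827353 0.04251964 0.02610359]
lateral off line mm 0.5627045160074423
```

View pics/fin.png

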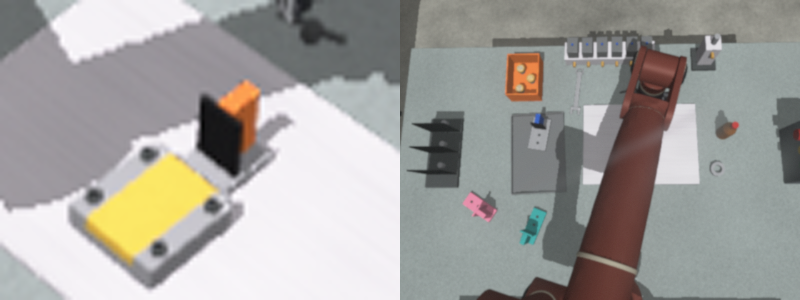

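The foot stands flat in the pocket and square to it. The arm is clear and the other things look unmoved, so I'm handing in.

```bash
python3 -c "
from h import *
print(workorder.finish_job())"
```

```text
the job is handed in; nothing more can be done
None
```

The orange foot is in the retaining block's pocket, against a firm stop, and I handed the job in at about 31 s of the 48 s.

- **Fit:** The mouth turned out to be on the side away from the robot. I set the foot on the bed there and slid the toe in along the pocket's middle line, with the tool within about 0.6 mm of it. Friction was about 2 N. The foot came up firm with the toe about 53 mm inside.
- **Forces:** The push on first contact was 5 to 8 N and tipped the foot slightly, by about 0.015 rad. I levelled it, released it and backed off. I then pushed gently from behind with closed fingers at about 6 N, and the foot did not go in any further.
- **Last checks:** The final pictures show the foot upright and square in the pocket, the fingers clear, and the blue foot, bottle, collar and wrench apparently unmoved. The arm hid the nozzle and wing nut in the last top view, so I did not check those two at the end.
- **Not confirmed:** The seat pin cannot be seen, so I only infer that it is pressed in from the firm stop and the repeat push.
- **Camera disagreement:** The top camera put the block about 9 mm nearer the robot and 3 mm to one side of the wrist camera's estimate. I went with the two wrist views, which agreed within 0.7 mm.

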